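# Find the driver with the loose handle

### The arm

A 6-joint arm with a two-finger parallel gripper is mounted at the origin on a cart in front of the work surface, level with it; the furniture and walls round the work are solid. World frame = base frame: x ahead of the robot, y to its left, z up, the work surface at z = 0. Lengths are in m, angles in rad, forces in N, time in s.
With the tool pointing down it reaches from about 0.25 to 0.775 m from the base axis. Payload 4 kg.
Tool frame: the origin (TCP) lies at the very end of the fingers, on their centre line; the grasp point (between the pads) lies 19 mm behind it (tcp_to_grasp is the distance from the TCP to the grasp point, in m); z points along the fingers, y is the line along which they close (so a half turn about z gives the same grasp; the last joint's range is limited). The gripper opens to 94 mm and grips with 3 to 60 N. Pads are 16 mm wide; open, the fingers measure 119 mm over their backs; the gripper's body (75 mm by 177 mm) begins 78 mm behind the grasp point.
Start: joints at [-1.425, 0.087, 1.371, -0, 1.684, -0.103], TCP at [0.135, -0.533, 0.206] pointing down, gripper open.
Joint ranges: [-3.1, 3.1], [-0.76, 2.03], [0.27, 2.55], [-1.08, 4.22], [0.17, 2.65], [-2.57, 2.57]. Speed limits (rad/s): [2.79, 2.79, 3.14, 3.14, 3.14, 3.14].

### API

Orientations are given as [roll, pitch, yaw] about the fixed x, y, z axes, in that order (R = Rz(yaw) Ry(pitch) Rx(roll)).
In Python, from bench import * gives the robot as it stands.
- The arm moves only by the tool jog_arm, called after "Call:" by a JSON object that holds its "api" and its "payload". Schema: {"type":"object","properties":{"offsets":{"type":"array","items":{"type":"array","items":{"type":"number"},"minItems":5,"maxItems":5},"minItems":1,"maxItems":20},"only":{"type":"string"},"quiet":{"type":"boolean"},"lines":{"type":"string"}},"required":["offsets"],"additionalProperties":false}. offsets is a list of rows, 1 to 20 of them, each of 5 numbers: the finger opening in m, then dx, dy, dz in shares of 1 m (1.0 is 1 m), then a turn about the tool's z in fractions of the full range, 1 being 4 rad; each row shifts and turns the commanded pose from where the row before left it, along the tool's axes as they then stand; what a row does not reach is not made up. A row lasts 1/12 s, in which the tool goes at most 0.0417 m and 0.125 rad, less where a joint would pass 70% of its speed; a pose out of reach is approached as far as the arm can. The fingers move at their own pace and stop on an object; the grip force is fixed at half the most. Time passes only in rows, so rows that do not move let the fingers close. The tool returns the time, the measured TCP pose, the force, the opening and the grip force at its end. only (a regular expression) keeps the lines of the reply that match it, lines (a string "A,B") keeps lines A to B, and quiet returns only ok. No shift or turn number may pass 1 either way. Input that does not fit is refused with a message, and nothing moves.
- get_obs(): the state, without advancing time (a new reading comes with each control period).
- snapshot(name): name is "scene" or "top" or "wrist"; returns a dict with "color" (384x512x3 uint8, blue, green, red), "fx", "fy", "cx", "cy" (pixels), "k1" (the pictures are not rectified: a ray, as slopes to the right and down, at radius r is drawn at 1 + k1 r^2 times it, then the intrinsics apply), "extrinsics" (4x4, takes a point from world to camera coordinates). Camera axes: x right, y down, z forward; pixel columns grow to the right and rows downward; lengths in m; the calibration is good to about 2 mm. A picture is of the moment at which its call begins. There is no depth.
- close_job(): hands the job in; it is judged then, once.
The state is a dict: "time": time; "joint_positions": joint angles; "qvel": joint speeds; "joint_torque": joint torques, N m; "tool_pos": TCP position; "ee_rot": TCP orientation; "wrist_force": force on the tool from outside, world axes, zero at the start; "wrist_torque": the same for the moment, N m; "width": finger opening in m; "finger_force": force on a finger pad.
Only numpy, scipy, OpenCV 4.12 (cv2) and the standard library are available. Lean on these libraries where they do the work, as an engineer would, in place of code of your own. Each camera call takes 0.05 s, during which the arm holds its last target. There are 200 camera calls.

### The job

One of the four orange-handled drivers in the rack has a loose handle. With the drivers in their pockets, rock the handles one by one from side to side along the row, as far as each will go, until you feel which has play, then lift that driver out and stand it in the red cup, blade down. Keep the sound drivers in their pockets and leave the other things on the bench alone.

Things in the scene. Friction and masses are not known exactly. Their poses are not given: they have to be found in the camera images.
- rack: wooden tool rack fixed to the bench, a block 70 mm deep (x), 330 mm long (y, with dark steel end plates to 336 mm) and 70 mm high; origin at the centre of its underside, z up. In its top are four square pockets in a row along its y axis, at y = -135, -45, 45 and 135 mm, each 13.5 mm square and 60 mm deep (pocket floor 10 mm above the bench)
- driver_1: one of four drivers that look alike, blade down in the rack, one to a pocket in any order: 12 mm square steel shank 85 mm long, above it a round orange handle 90 mm long (28 mm diameter from 26 to 78 mm above its foot, narrower elsewhere), 175 mm in all, about 0.17 kg. Origin at the shank's lower tip, z up the shank; seated it is 10 mm above the bench, its x and y parallel to the rack's
- driver_1_handle (a point): grip point of driver_1, on its axis 30 mm below the top, 155 mm above the bench when seated; z along the handle. One driver is loose, unseen: its handle rocks easily on the shank's top about the driver's x, along the row, 12 mm each way here (0.2 rad), then stops hard; lifted by it, the shank hangs 6 mm lower. Sound ones give under 5 mm each way at 7 N (pocket slack)
- driver_2: one of four drivers that look alike, blade down in the rack, one to a pocket in any order: 12 mm square steel shank 85 mm long, above it a round orange handle 90 mm long (28 mm diameter from 26 to 78 mm above its foot, narrower elsewhere), 175 mm in all, about 0.17 kg. Origin at the shank's lower tip, z up the shank; seated it is 10 mm above the bench, its x and y parallel to the rack's
- driver_2_handle (a point): grip point of driver_2, on its axis 30 mm below the top, 155 mm above the bench when seated; z along the handle. One driver is loose, unseen: its handle rocks easily on the shank's top about the driver's x, along the row, 12 mm each way here (0.2 rad), then stops hard; lifted by it, the shank hangs 6 mm lower. Sound ones give under 5 mm each way at 7 N (pocket slack)
- driver_3: one of four drivers that look alike, blade down in the rack, one to a pocket in any order: 12 mm square steel shank 85 mm long, above it a round orange handle 90 mm long (28 mm diameter from 26 to 78 mm above its foot, narrower elsewhere), 175 mm in all, about 0.17 kg. Origin at the shank's lower tip, z up the shank; seated it is 10 mm above the bench, its x and y parallel to the rack's
- driver_3_handle (a point): grip point of driver_3, on its axis 30 mm below the top, 155 mm above the bench when seated; z along the handle. One driver is loose, unseen: its handle rocks easily on the shank's top about the driver's x, along the row, 12 mm each way here (0.2 rad), then stops hard; lifted by it, the shank hangs 6 mm lower. Sound ones give under 5 mm each way at 7 N (pocket slack)
- driver_4: one of four drivers that look alike, blade down in the rack, one to a pocket in any order: 12 mm square steel shank 85 mm long, above it a round orange handle 90 mm long (28 mm diameter from 26 to 78 mm above its foot, narrower elsewhere), 175 mm in all, about 0.17 kg. Origin at the shank's lower tip, z up the shank; seated it is 10 mm above the bench, its x and y parallel to the rack's
- driver_4_handle (a point): grip point of driver_4, on its axis 30 mm below the top, 155 mm above the bench when seated; z along the handle. One driver is loose, unseen: its handle rocks easily on the shank's top about the driver's x, along the row, 12 mm each way here (0.2 rad), then stops hard; lifted by it, the shank hangs 6 mm lower. Sound ones give under 5 mm each way at 7 N (pocket slack)
- cup: round red metal cup fixed to the bench, for tools to be repaired: 76 mm outside diameter at the rim, 110 mm high, 3 mm wall, narrowing a little downwards; origin at the centre of its underside, floor about 5 mm up. A driver set in it leans against the rim
- elec_tape: roll of black tape lying flat on the bench, 62 mm diameter, 19 mm high; bystander, loose
- tape_measure: yellow and black tape measure standing on the bench, 39 x 82 x 64 mm; bystander, loose
- jacket_stripper: orange cable stripper lying on the bench, 22 x 110 x 19 mm; bystander, loose
Things that resemble listed ones, but are neither listed nor needed, are in the scene too. Of the things shaped like the cup, the red one is meant.

How it is judged:
On the way, in this order (a step that is already met when the one before it is completed fails the run):
1. the loose driver's handle is rocked sideways by at least 0.09 rad against its shank, while the shank is still in its pocket (((angle between the z axis of driver_1_handle and the z axis of driver_1, either way round above 0.09 rad and z of driver_1 in the frame of rack below 0.03 m) or (angle between the z axis of driver_2_handle and the z axis of driver_2, either way round above 0.09 rad and z of driver_2 in the frame of rack below 0.03 m) or (angle between the z axis of driver_3_handle and the z axis of driver_3, either way round above 0.09 rad and z of driver_3 in the frame of rack below 0.03 m) or (angle between the z axis of driver_4_handle and the z axis of driver_4, either way round above 0.09 rad and z of driver_4 in the frame of rack below 0.03 m))), for 0.05 s.
2. the loose driver is lifted out of the rack (its shank hangs lower on the handle) (((z of driver_1 in the frame of rack above 0.07 m and distance between driver_1_handle and driver_1 above 0.148 m) or (z of driver_2 in the frame of rack above 0.07 m and distance between driver_2_handle and driver_2 above 0.148 m) or (z of driver_3 in the frame of rack above 0.07 m and distance between driver_3_handle and driver_3 above 0.148 m) or (z of driver_4 in the frame of rack above 0.07 m and distance between driver_4_handle and driver_4 above 0.148 m))), for 0.1 s.
At the end, for the whole second after the job is handed in: The loose driver stands in the red cup: its lower tip within 36 mm of the cup's axis and less than 30 mm above the bench, leaning less than 0.8 rad, at rest. The three sound drivers stand in the rack's pockets, within 6 mm of the pocket floor and upright within 0.1 rad (((horizontal distance between driver_1 and cup below 0.036 m and z of driver_1 in the frame of cup below 0.03 m and angle between driver_1's own z axis and vertical below 0.8 rad and linear speed of driver_1 below 0.02 m/s and z of driver_2 in the frame of rack between 0.004 and 0.016 m and angle between each of driver_2, driver_3, driver_4's own z axis and vertical below 0.1 rad and z of driver_3 in the frame of rack between 0.004 and 0.016 m and z of driver_4 in the frame of rack between 0.004 and 0.016 m) or (horizontal distance between driver_2 and cup below 0.036 m and z of driver_2 in the frame of cup below 0.03 m and angle between driver_2's own z axis and vertical below 0.8 rad and linear speed of driver_2 below 0.02 m/s and z of driver_1 in the frame of rack between 0.004 and 0.016 m and angle between each of driver_1, driver_3, driver_4's own z axis and vertical below 0.1 rad and z of driver_3 in the frame of rack between 0.004 and 0.016 m and z of driver_4 in the frame of rack between 0.004 and 0.016 m) or (horizontal distance between driver_3 and cup below 0.036 m and z of driver_3 in the frame of cup below 0.03 m and angle between driver_3's own z axis and vertical below 0.8 rad and linear speed of driver_3 below 0.02 m/s and z of driver_1 in the frame of rack between 0.004 and 0.016 m and angle between each of driver_1, driver_2, driver_4's own z axis and vertical below 0.1 rad and z of driver_2 in the frame of rack between 0.004 and 0.016 m and z of driver_4 in the frame of rack between 0.004 and 0.016 m) or (horizontal distance between driver_4 and cup below 0.036 m and z of driver_4 in the frame of cup below 0.03 m and angle between driver_4's own z axis and vertical below 0.8 rad and linear speed of driver_4 below 0.02 m/s and z of driver_1 in the frame of rack between 0.004 and 0.016 m and angle between each of driver_1, driver_2, driver_3's own z axis and vertical below 0.1 rad and z of driver_2 in the frame of rack between 0.004 and 0.016 m and z of driver_3 in the frame of rack between 0.004 and 0.016 m))); the robot touches nothing.
It fails at once if a sound driver (one whose shank does not hang lower on its handle) is lifted more than 40 mm out of its pocket, above the rack ((z of driver_1 in the frame of rack above 0.05 m and distance between driver_1_handle and driver_1 below 0.147 m and x of driver_1 in the frame of rack between -0.05 and 0.05 m and y of driver_1 in the frame of rack between -0.18 and 0.18 m) or (z of driver_2 in the frame of rack above 0.05 m and distance between driver_2_handle and driver_2 below 0.147 m and x of driver_2 in the frame of rack between -0.05 and 0.05 m and y of driver_2 in the frame of rack between -0.18 and 0.18 m) or (z of driver_3 in the frame of rack above 0.05 m and distance between driver_3_handle and driver_3 below 0.147 m and x of driver_3 in the frame of rack between -0.05 and 0.05 m and y of driver_3 in the frame of rack between -0.18 and 0.18 m) or (z of driver_4 in the frame of rack above 0.05 m and distance between driver_4_handle and driver_4 below 0.147 m and x of driver_4 in the frame of rack between -0.05 and 0.05 m and y of driver_4 in the frame of rack between -0.18 and 0.18 m)).
It fails at once if the tape roll, tape measure or cable stripper is moved more than 40 mm (distance of any of elec_tape, tape_measure, jacket_stripper from where it was at the start of the episode above 0.04 m).
It also fails if it takes over 70 s, if anything falls off the work surface, if the arm or the gripper's body presses on something with over 40 N, if the wrist force passes 120 N, or if a joint passes its speed limit or range.

## Working session

There is one attempt and no reset: what is moved stays moved. The work goes in short steps, Python scripts to look and compute and a tool call to move; the robot and the scene stay as the last step left them, time stands still between calls to the robot, and variables do not carry over. Pictures are saved under pics/ and viewed, at most 10 in all, crops included, and the job is handed in when it is done.

```bash
mkdir -p pics; ls
```

Run:
```python
from bench import *
import cv2
for n in("scene","top"):
    s=snapshot(n); cv2.imwrite(f"pics/{n}0.png",s["color"]); print(n,s["fx"],s["fy"],s["cx"],s["cy"],s["k1"],s["extrinsics"])
o=get_obs(); print(o)
```

```text
pics
scene 351.2837256185479 351.2837256185479 262.13222262383323 187.77613586227747 -0.06019294530640391 [[-0.67991035 -0.73320679  0.01138951  0.56289035]
 [-0.45037189  0.40527649 -0.79556026  0.21927084]
 [ 0.57869428 -0.54603917 -0.6057674   1.3480163 ]
 [ 0.          0.          0.          1.        ]]
top 413.66908765272916 413.66908765272916 258.9735366242805 195.00214332313516 0.026557860401006134 [[ 0.0160393  -0.99967409  0.0198611   0.25933236]
 [-0.99844043 -0.01707551 -0.053152    0.51697187]
 [ 0.05347381 -0.0189776  -0.9983889   1.3856344 ]
 [ 0.          0.          0.          1.        ]]
{'time': 0.1, 'joint_positions': array([-1.42511174e+00,  8.78817735e-02,  1.37209068e+00, -2.85589397e-06,
        1.68362289e+00, -1.03103013e-01]), 'qvel': array([ 0.00244628, -0.00048694, -0.00258818, -0.00025909, -0.00039905,
       -0.00069498]), 'joint_torque': array([ 1.72199958e-03, -3.41253519e+01, -3.03300977e+01,  7.19902525e-02,
        3.04281665e-02, -1.03094196e-04]), 'tool_pos': array([ 0.13534591, -0.53257046,  0.20442718]), 'ee_rot': array([-3.13960031e+00, -2.03293989e-04,  2.48787083e-01]), 'wrist_force': array([0.6838376 , 0.16542948, 0.82234519]), 'wrist_torque': array([ 0.00249188, -0.02805942,  0.02980348]), 'finger_force': 0.0, 'width': 0.09422090437460381}
```

View pics/top0.png

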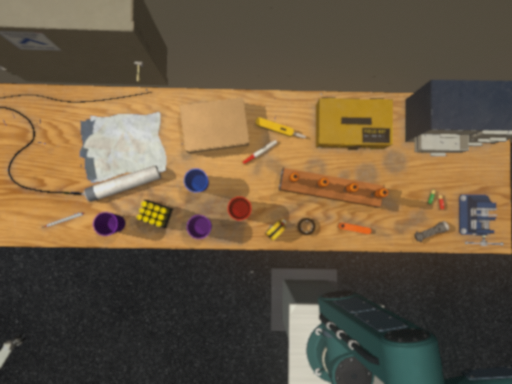

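View pics/scene0.png

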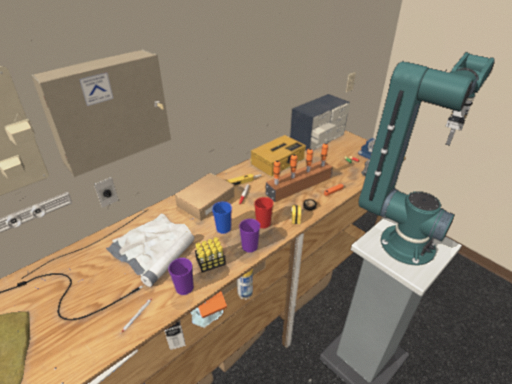

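Top view: the rack runs from (281,180) to (398,200), with handle tops near (295,174), (322,182), (352,188) and (382,192). The cup-shaped things are red (239,208), blue (196,180) and purple (199,227) and (109,223). The red one at (239,208) is meant. I'll enlarge that area to confirm.

Run:
```python
import cv2
a=cv2.imread("pics/top0.png")[150:250,220:410]
cv2.imwrite("pics/c0.png",cv2.resize(a,None,fx=4.2,fy=4.2,interpolation=cv2.INTER_CUBIC))
```

Create h.py:
```python
from bench import *
import numpy as np, cv2
def ray(s,u,v):
    K=np.array([[s["fx"],0,s["cx"]],[0,s["fy"],s["cy"]],[0,0,1]])
    p=cv2.undistortPoints(np.array([[[u,v]]],float),K,np.array([s["k1"],0,0,0,0]))[0,0]
    E=np.array(s["extrinsics"]);R=E[:3,:3];return -R.T@E[:3,3],R.T@np.array([p[0],p[1],1])
def at(s,u,v,z):
    c,d=ray(s,u,v);return c+d*(z-c[2])/d[2]
def proj(s,P):
    K=np.array([[s["fx"],0,s["cx"]],[0,s["fy"],s["cy"]],[0,0,1]]);E=np.array(s["extrinsics"])
    return cv2.projectPoints(np.array(P,float).reshape(-1,3),cv2.Rodrigues(E[:3,:3])[0],E[:3,3],K,np.array([s["k1"],0,0,0,0]))[0][:,0]
```

```text
(no output)
```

View pics/c0.png

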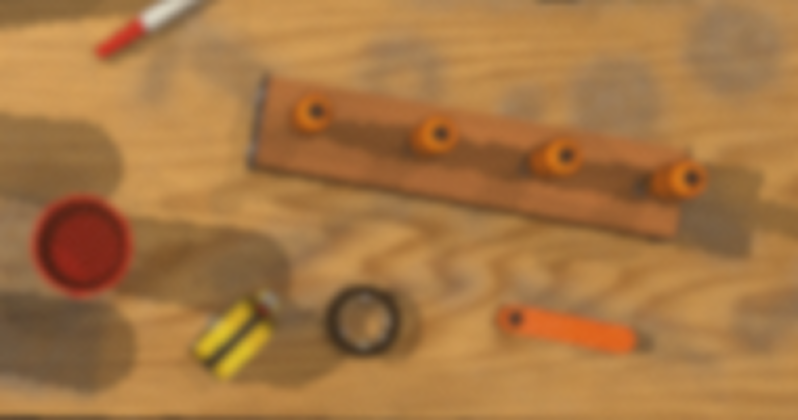

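The crop confirms one red cup, with its rim centre at crop (82,245). The handle tops are dark dots at (318,110), (441,133), (567,155) and (688,178). The tape measure, tape roll and stripper lie in front.

Run:
```python
from h import *
s=snapshot("top");f=lambda u,v,z:at(s,219.6+u/4.2,149.6+v/4.2,z)[:2]
T=np.array([f(*p,.185) for p in[(318,110),(441,133),(567,155),(688,178)]]);print(T.round(4))
C=np.array([f(*p,.07) for p in[(265,75),(250,165),(690,150),(672,238)]]);print(C.round(4),C.mean(0))
c=f(82,245,.11);print("cup",c)
d=T[0]-T[3];print(T.mean(0),np.linalg.norm(d),"yawdir",np.arctan2(d[1],d[0]), "rackyaw",np.arctan2(-d[0],d[1]))
t=np.array([-135,-45,45,135])/1000
u=((t[::-1,None])*T).sum(0)/(t**2).sum();u/=np.linalg.norm(u);g=T.mean(0)+t[::-1,None]*u;print("fit",g.round(4),"u",u)
```

Run:
```python
import sys; sys.path.insert(0,'.')
from h import *
b=snapshot("scene")
a=b["color"]; print(at(b,0,0,0)[:1]); cv2.imwrite("pics/c1.png",cv2.resize(a[130:230,240:350],None,fx=5.4,fy=5.4,interpolation=cv2.INTER_CUBIC))
```

```text
[[ 0.5622  0.1642]
 [ 0.5474  0.077 ]
 [ 0.5334 -0.0123]
 [ 0.5186 -0.098 ]]
[[ 0.6004  0.1933]
 [ 0.5304  0.204 ]
 [ 0.5479 -0.1365]
 [ 0.4796 -0.1226]] [0.53957195 0.03457832]
cup [0.465736   0.33120239]
[0.54041508 0.03274332] 0.26582089691630767 yawdir 1.4058964653933614 rackyaw -0.16489986140153526
fit [[ 0.5625  0.1659]
 [ 0.5478  0.0771]
 [ 0.5331 -0.0117]
 [ 0.5184 -0.1004]] u [0.16325609 0.98658373]
[7.9490071]
```

View pics/c1.png

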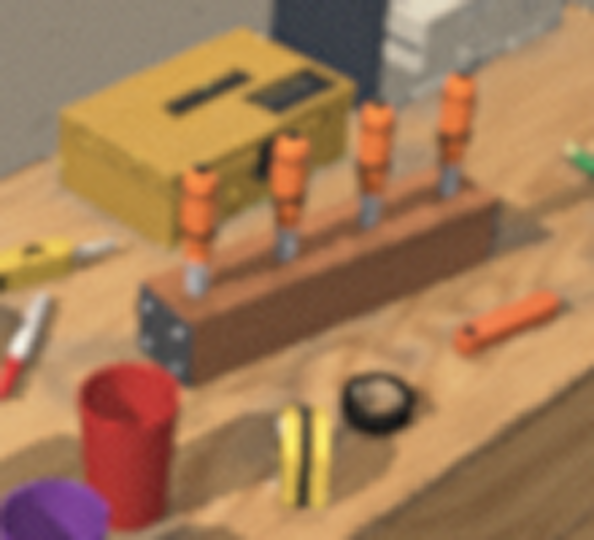

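Both views agree: the rack yaw is about -0.164, and the red cup rim is at (0.466, 0.331). I'll close the fingers across the row, along rack x. That way the handle can pivot in the pads, and tool x runs along the row.

The manual's scale: turns go in shares of 4 rad. Converting my numbers, -0.1158 rad / 4 = -0.029.

Call:
{"api": "jog_arm", "payload": {"offsets": [[0.094, 0, 0, -0.004, -0.029], [0.094, 0, 0, -0.004, -0.029], [0.094, 0, 0, -0.004, -0.029], [0.094, 0, 0, -0.004, -0.029], [0.094, 0, 0, -0.004, -0.029], [0.094, 0, 0, -0.004, -0.029], [0.094, 0, 0, -0.004, -0.029], [0.094, 0, 0, -0.004, -0.029], [0.094, 0, 0, -0.004, -0.029], [0.094, 0, 0, -0.004, -0.029]]}}

```text
time: 1.03
tool_pos: [0.1354, -0.5329, 0.2454]
ee_rot: [-3.141, -0.001, 1.412]
wrist_force: [0.4, -0.5, -0.0]
width: 0.0937
finger_force: 0.0
```

Call:
{"api": "jog_arm", "payload": {"offsets": [[0.094, 0.0245, 0.0154, 0, 0], [0.094, 0.0245, 0.0154, 0, 0], [0.094, 0.0245, 0.0154, 0, 0], [0.094, 0.0245, 0.0154, 0, 0], [0.094, 0.0245, 0.0154, 0, 0], [0.094, 0.0245, 0.0154, 0, 0], [0.094, 0.0245, 0.0154, 0, 0], [0.094, 0.0245, 0.0154, 0, 0], [0.094, 0.0245, 0.0154, 0, 0], [0.094, 0.0245, 0.0154, 0, 0], [0.094, 0.0245, 0.0154, 0, 0], [0.094, 0.0245, 0.0154, 0, 0], [0.094, 0.0245, 0.0154, 0, 0], [0.094, 0.0245, 0.0154, 0, 0], [0.094, 0.0245, 0.0154, 0, 0], [0.094, 0.0245, 0.0154, 0, 0], [0.094, 0.0245, 0.0154, 0, 0], [0.094, 0.0245, 0.0154, 0, 0], [0.094, 0.0245, 0.0154, 0, 0], [0.094, 0.0245, 0.0154, 0, 0]]}}

```text
time: 2.7
tool_pos: [0.52, -0.0986, 0.2452]
ee_rot: [-3.141, 0.0, 1.407]
wrist_force: [-0.7, -0.3, 0.7]
width: 0.0942
finger_force: 0.0
```

Call:
{"api": "jog_arm", "payload": {"offsets": [[0.094, -0.001, -0.001, 0.03, 0], [0.094, 0, 0, 0.03, 0], [0.094, 0, 0, 0.03, 0], [0.094, 0, 0, 0.0192, 0], [0.05, 0, 0, 0, 0], [0.02, 0, 0, 0, 0], [0.02, 0, 0, 0, 0], [0.02, 0, 0, 0, 0], [0.02, 0, 0, 0, 0], [0.02, 0, 0, 0, 0], [0.02, 0, 0, 0, 0], [0.02, 0, 0, 0, 0], [0.02, 0, 0, 0, 0], [0.02, 0, 0, 0, 0]]}}

```text
time: 3.87
tool_pos: [0.5181, -0.1008, 0.1364]
ee_rot: [3.141, 0.0, 1.407]
wrist_force: [0.8, 0.5, 0.1]
width: 0.0308
finger_force: 0.0
```

Call:
{"api": "jog_arm", "payload": {"offsets": [[0.02, 0, 0, 0, 0], [0.02, 0, 0, 0, 0], [0.02, 0, 0, 0, 0], [0.02, 0, 0, 0, 0]]}}

```text
time: 4.2
tool_pos: [0.5183, -0.1008, 0.1363]
ee_rot: [3.141, 0.0, 1.407]
wrist_force: [-0.2, 0.4, -0.2]
width: 0.0277
finger_force: 30.0
```

Call:
{"api": "jog_arm", "payload": {"offsets": [[0.02, 0.002, 0, 0, 0], [0.02, 0.001, 0, 0, 0], [0.02, 0.001, 0, 0, 0], [0.02, 0, 0, 0, 0]]}}

```text
time: 4.53
tool_pos: [0.5187, -0.0983, 0.1363]
ee_rot: [3.141, 0.004, 1.406]
wrist_force: [-0.1, -4.8, -0.2]
width: 0.0274
finger_force: 30.0
```

Call:
{"api": "jog_arm", "payload": {"offsets": [[0.02, 0.002, 0, 0, 0], [0.02, 0.002, 0, 0, 0], [0.02, 0, 0, 0, 0]]}}

```text
time: 4.78
tool_pos: [0.5193, -0.0953, 0.1364]
ee_rot: [3.141, 0.005, 1.406]
wrist_force: [-0.2, -6.9, -0.6]
width: 0.0276
finger_force: 30.0
```

Call:
{"api": "jog_arm", "payload": {"offsets": [[0.02, -0.004, 0, 0, 0], [0.02, -0.004, 0, 0, 0], [0.02, -0.004, 0, 0, 0], [0.02, -0.004, 0, 0, 0], [0.02, 0, 0, 0, 0], [0.02, 0, 0, 0, 0]]}}

```text
time: 5.28
tool_pos: [0.5174, -0.1055, 0.1362]
ee_rot: [3.141, -0.007, 1.408]
wrist_force: [2.4, 5.5, 0.4]
width: 0.0274
finger_force: 30.0
```

Call:
{"api": "jog_arm", "payload": {"offsets": [[0.02, -0.003, 0, 0, 0], [0.02, -0.003, 0, 0, 0], [0.02, 0, 0, 0, 0], [0.02, 0, 0, 0, 0]]}}

```text
time: 5.62
tool_pos: [0.5166, -0.1111, 0.1361]
ee_rot: [3.141, -0.008, 1.408]
wrist_force: [2.3, 5.8, 0.2]
width: 0.0271
finger_force: 30.0
```

Call:
{"api": "jog_arm", "payload": {"offsets": [[0.02, 0.005, 0, 0, 0], [0.02, 0.005, 0, 0, 0], [0.02, 0.004, 0, 0, 0], [0.02, 0.004, 0, 0, 0], [0.02, 0.004, 0, 0, 0], [0.02, 0.003, 0, 0, 0], [0.02, 0.003, 0, 0, 0], [0.02, 0, 0, 0, 0], [0.02, 0, 0, 0, 0]]}}

```text
time: 6.37
tool_pos: [0.52, -0.0898, 0.1366]
ee_rot: [3.141, 0.007, 1.406]
wrist_force: [-0.7, -5.9, 0.6]
width: 0.0275
finger_force: 30.0
```

Call:
{"api": "jog_arm", "payload": {"offsets": [[0.02, 0.003, 0, 0, 0], [0.02, 0.003, 0, 0, 0], [0.02, 0, 0, 0, 0]]}}

```text
time: 6.62
tool_pos: [0.5211, -0.0839, 0.1367]
ee_rot: [3.141, 0.007, 1.406]
wrist_force: [-1.2, -6.7, 0.3]
width: 0.0272
finger_force: 30.0
```

Call:
{"api": "jog_arm", "payload": {"offsets": [[0.02, 0.003, 0, 0, 0], [0.02, 0.002, 0, 0, 0], [0.02, 0, 0, 0, 0]]}}

```text
time: 6.87
tool_pos: [0.5216, -0.0805, 0.1371]
ee_rot: [3.141, 0.01, 1.405]
wrist_force: [-1.4, -9.3, 2.0]
width: 0.0275
finger_force: 30.0
```

Run:
```python
from h import *
a=snapshot("scene")["color"]; cv2.imwrite("pics/c2.png",cv2.resize(a[100:220,250:400],None,fx=5,fy=5,interpolation=cv2.INTER_CUBIC))
```

```text
(no output)
```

View pics/c2.png

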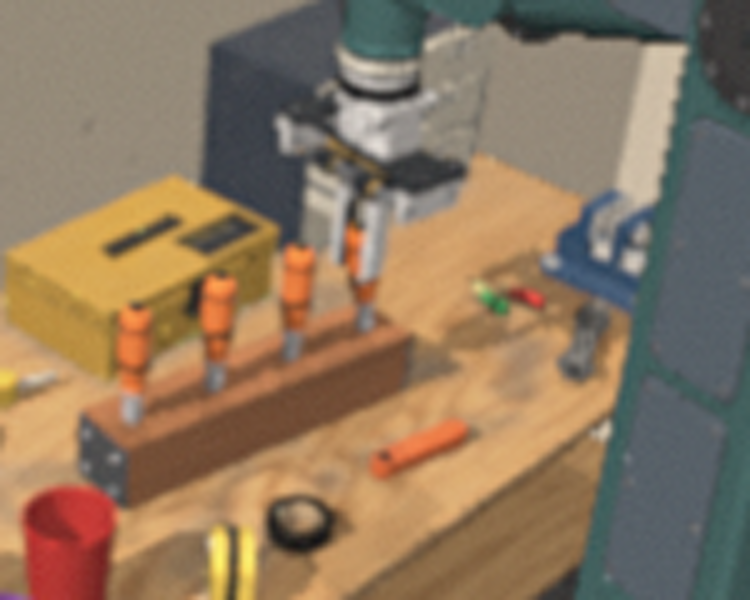

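The picture shows the gripped handle at (358,270) tilted along the row, with its shank at (367,318) still upright in the pocket. This is the loose driver: it gave about 10 mm each way at a steady 6 N, then hit a stop. I'll centre it and lift.

Call:
{"api": "jog_arm", "payload": {"offsets": [[0.02, -0.005, 0, 0, 0], [0.02, -0.005, 0, 0, 0], [0.02, -0.005, 0, 0, 0], [0.02, -0.005, 0, 0, 0], [0.02, -0.002, 0, 0, 0], [0.02, 0, 0, 0, 0], [0.02, 0, 0, 0, 0]]}}

```text
time: 7.5
tool_pos: [0.5192, -0.095, 0.1362]
ee_rot: [3.141, -0.006, 1.408]
wrist_force: [3.1, 5.6, 0.5]
width: 0.0276
finger_force: 30.0
```

Call:
{"api": "jog_arm", "payload": {"offsets": [[0.02, 0, 0, -0.01, 0], [0.02, 0, 0, -0.01, 0], [0.02, 0, 0, -0.01, 0], [0.02, 0, 0, 0, 0], [0.02, 0, 0, 0, 0]]}}

```text
time: 7.92
tool_pos: [0.5187, -0.0968, 0.1663]
ee_rot: [-3.141, -0.002, 1.408]
wrist_force: [2.4, 4.7, -0.6]
width: 0.0276
finger_force: 30.0
```

Call:
{"api": "jog_arm", "payload": {"offsets": [[0.02, 0, 0, -0.012, 0], [0.02, 0, 0, -0.012, 0], [0.02, 0, 0, -0.012, 0], [0.02, 0, 0, -0.016, 0], [0.02, 0, 0, -0.016, 0], [0.02, 0, 0, -0.016, 0], [0.02, 0, 0, -0.016, 0], [0.02, 0, 0, -0.02, 0], [0.02, 0, 0, -0.02, 0], [0.02, 0, 0, -0.02, 0], [0.02, 0, 0, 0, 0], [0.02, 0, 0, 0, 0], [0.02, 0, 0, 0, 0], [0.02, 0, 0, 0, 0]]}}

```text
time: 9.08
tool_pos: [0.5178, -0.0979, 0.3247]
ee_rot: [-3.138, 0.0, 1.406]
wrist_force: [-0.0, 0.0, -1.7]
width: 0.0273
finger_force: 30.0
```

Run:
```python
from h import *
a=snapshot("scene")["color"]; cv2.imwrite("pics/c3.png",cv2.resize(a[60:210,250:400],None,fx=4,fy=4,interpolation=cv2.INTER_CUBIC))
```

```text
(no output)
```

View pics/c3.png

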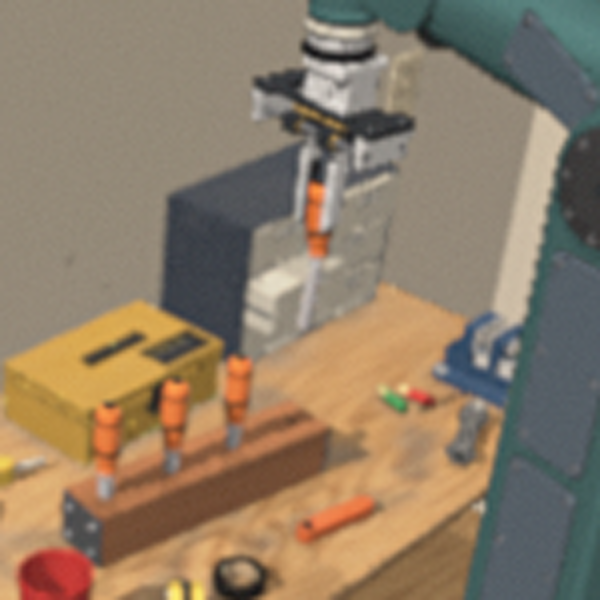

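Lifted out: the handle is at (316,220) in the gripper. The shank runs from (317,260) to its tip at (303,330), leaning slightly towards +y. The pocket is empty and the other three drivers are seated. Next I'll back off from the row and travel to the cup.

Call:
{"api": "jog_arm", "payload": {"offsets": [[0.02, 0, -0.008, 0, 0], [0.02, 0, -0.016, 0, 0], [0.02, 0, -0.016, 0, 0], [0.02, 0, -0.016, 0, 0], [0.02, 0, -0.016, 0, 0], [0.02, 0, -0.008, 0, 0]]}}

```text
time: 9.63
tool_pos: [0.4376, -0.0842, 0.3261]
ee_rot: [-3.14, 0.0, 1.407]
wrist_force: [-0.0, -0.2, -1.9]
width: 0.0277
finger_force: 30.0
```

Call:
{"api": "jog_arm", "payload": {"offsets": [[0.02, 0.012, 0, 0, 0], [0.02, 0.02, -0.0023, 0, 0], [0.02, 0.024, -0.0023, 0, 0], [0.02, 0.024, -0.0023, 0, 0], [0.02, 0.024, -0.0023, 0, 0], [0.02, 0.024, -0.0023, 0, 0], [0.02, 0.024, -0.0023, 0, 0], [0.02, 0.024, -0.0023, 0, 0], [0.02, 0.024, -0.0023, 0, 0], [0.02, 0.024, -0.0023, 0, 0], [0.02, 0.024, -0.0023, 0, 0], [0.02, 0.024, -0.0023, 0, 0], [0.02, 0.024, -0.0023, 0, 0], [0.02, 0.024, -0.0023, 0, 0], [0.02, 0.024, -0.0023, 0, 0], [0.02, 0.024, -0.0023, 0, 0], [0.02, 0.02, -0.0023, 0, 0], [0.02, 0.012, 0, 0, 0], [0.02, 0, 0, 0, 0], [0.02, 0, 0, 0, 0]]}}

```text
time: 11.3
tool_pos: [0.4686, 0.3156, 0.3256]
ee_rot: [-3.141, 0.002, 1.407]
wrist_force: [0.2, 0.5, -1.7]
width: 0.0272
finger_force: 30.0
```

Run:
```python
from h import *
print(get_obs()["tool_pos"])
b=snapshot("scene");p=proj(b,get_obs()["tool_pos"])[0];t=proj(b,[.4657,.3312,.11])[0];print(p,t)
x,y=int(p[0])-50,int(p[1])-40;print(x,y)
cv2.imwrite("pics/c4.png",cv2.resize(b["color"][y:y+150,x:x+110],None,fx=4,fy=4,interpolation=cv2.INTER_CUBIC))
```

```text
[0.46860761 0.31563302 0.32555752]
[266.87425099 153.09256613] [263.32973308 202.19711333]
216 113
```

View pics/c4.png

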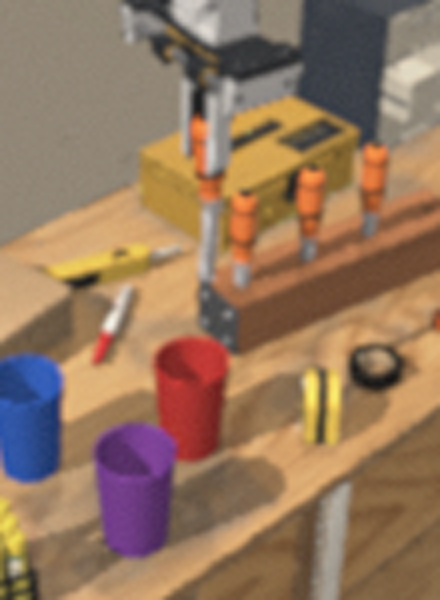

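The driver hangs above the red cup, shank top at crop (211,203) and tip at about (205,280). The rim centre is at (191,357). I'll work out the tip's offset.

Run:
```python
from h import *
b=snapshot("scene");o=get_obs()["tool_pos"];u=np.array([.163,.987,0])
for P in([*o[:2],.193],o*[1,1,0]+[0,0,.193]+.0175*u,[*o[:2],.278],[.4657,.3312,.11]): print(((proj(b,P)[0]-[215.6,112.6])*4).round(),)
```

```text
[202. 282.]
[187. 288.]
[204. 207.]
[191. 358.]
```

Call:
{"api": "jog_arm", "payload": {"offsets": [[0.02, 0.006, -0.002, 0, 0], [0.02, 0.006, -0.002, 0, 0], [0.02, 0.006, -0.002, 0, 0], [0.02, 0, 0, 0, 0], [0.02, 0, 0, 0.015, 0], [0.02, 0, 0, 0.015, 0], [0.02, 0, 0, 0.015, 0], [0.02, 0, 0, 0.015, 0], [0.02, 0, 0, 0.015, 0], [0.02, 0, 0, 0.015, 0], [0.02, 0, 0, 0.015, 0], [0.02, 0, 0, 0, 0]]}}

```text
time: 12.4
tool_pos: [0.4641, 0.3337, 0.2173]
ee_rot: [-3.136, 0.005, 1.407]
wrist_force: [-0.1, 0.2, -2.4]
width: 0.0274
finger_force: 30.0
```

Run:
```python
from h import *
b=snapshot("scene");p=proj(b,[.4657,.3312,.11])[0];x,y=int(p[0])-50,int(p[1])-80
cv2.imwrite("pics/c5.png",cv2.resize(b["color"][y:y+120,x:x+110],None,fx=5,fy=5,interpolation=cv2.INTER_CUBIC))
```

```text
(no output)
```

View pics/c5.png

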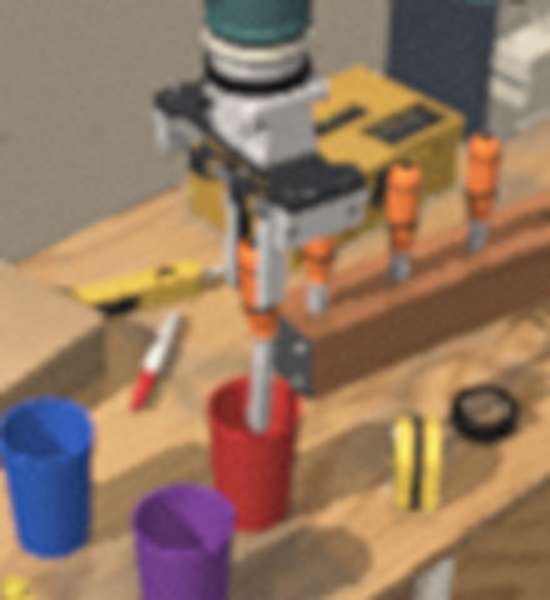

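The shank enters the red rim and disappears behind the near edge at (258,428), so it is inside. I'll keep lowering and then release.

Call:
{"api": "jog_arm", "payload": {"offsets": [[0.02, 0, 0, 0.01, 0], [0.02, 0, 0, 0.01, 0], [0.02, 0, 0, 0.01, 0], [0.02, 0, 0, 0.01, 0], [0.02, 0, 0, 0.01, 0], [0.02, 0, 0, 0.01, 0], [0.02, 0, 0, 0.005, 0], [0.02, 0, 0, 0.005, 0], [0.02, 0, 0, 0, 0], [0.02, 0, 0, 0, 0]]}}

```text
time: 13.28
tool_pos: [0.4658, 0.3346, 0.1512]
ee_rot: [-3.142, 0.0, 1.407]
wrist_force: [-0.5, 0.0, -1.8]
width: 0.0272
finger_force: 30.0
```

Call:
{"api": "jog_arm", "payload": {"offsets": [[0.02, 0, 0, 0.004, 0], [0.02, 0, 0, 0.004, 0], [0.02, 0, 0, 0.003, 0], [0.02, 0, 0, 0, 0], [0.04, 0, 0, 0, 0], [0.094, 0, 0, 0, 0], [0.094, 0, 0, 0, 0], [0.094, 0, 0, 0, 0], [0.094, 0, 0, 0, 0], [0.094, 0, 0, 0, 0], [0.094, 0, 0, 0, 0], [0.094, 0, 0, 0, 0], [0.094, 0, 0, 0, 0], [0.094, 0, 0, 0, 0], [0.094, 0, 0, 0, 0], [0.094, 0, 0, 0, 0]]}}

```text
time: 14.62
tool_pos: [0.4657, 0.3346, 0.1402]
ee_rot: [-3.142, 0.0, 1.407]
wrist_force: [-0.6, 0.4, 0.1]
width: 0.0939
finger_force: 0.0
```

Call:
{"api": "jog_arm", "payload": {"offsets": [[0.094, 0, 0, -0.01, 0], [0.094, 0, 0, -0.01, 0], [0.094, 0, 0, -0.02, 0], [0.094, 0, 0, -0.02, 0], [0.094, 0, 0, -0.03, 0], [0.094, 0, 0, -0.03, 0], [0.094, 0, 0, -0.03, 0], [0.094, -0.03, 0, -0.03, 0], [0.094, -0.03, 0, 0, 0], [0.094, -0.03, 0, 0, 0], [0.094, 0, 0, 0, 0], [0.094, 0, 0, 0, 0]]}}

```text
time: 15.62
tool_pos: [0.4513, 0.2456, 0.3218]
ee_rot: [3.139, -0.002, 1.405]
wrist_force: [0.4, 1.2, 0.3]
width: 0.094
finger_force: 0.0
```

Run:
```python
from h import *
b=snapshot("scene");p=proj(b,[.4657,.3312,.11])[0];x,y=int(p[0])-50,int(p[1])-80
cv2.imwrite("pics/c6.png",cv2.resize(b["color"][y:y+120,x:x+140],None,fx=5,fy=5,interpolation=cv2.INTER_CUBIC))
```

```text
(no output)
```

View pics/c6.png

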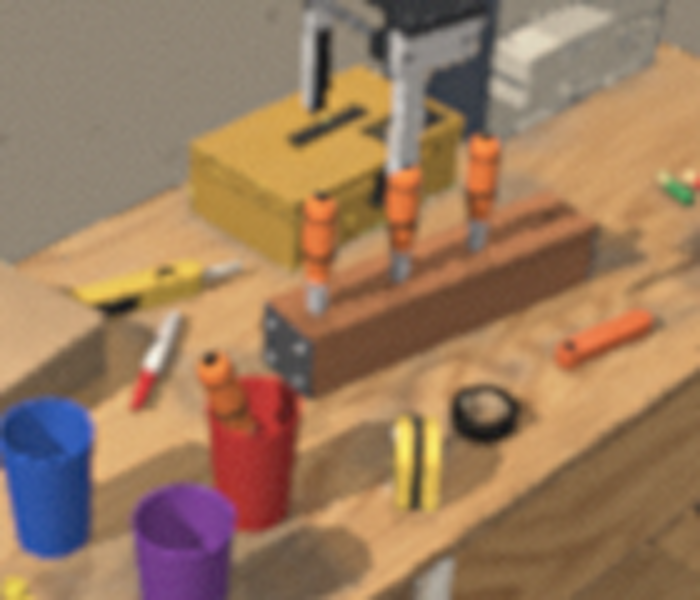

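The driver leans on the rim inside the red cup, handle top at (211,358). Three drivers are seated in the rack, the bystanders haven't moved, and the gripper at z 0.32 m is clear of everything. I'll let it settle and hand in.

Call:
{"api": "jog_arm", "payload": {"offsets": [[0.094, 0, 0, 0, 0], [0.094, 0, 0, 0, 0], [0.094, 0, 0, 0, 0], [0.094, 0, 0, 0, 0], [0.094, 0, 0, 0, 0], [0.094, 0, 0, 0, 0], [0.094, 0, 0, 0, 0], [0.094, 0, 0, 0, 0], [0.094, 0, 0, 0, 0], [0.094, 0, 0, 0, 0], [0.094, 0, 0, 0, 0], [0.094, 0, 0, 0, 0]]}}

```text
time: 16.67
tool_pos: [0.4511, 0.2463, 0.3197]
ee_rot: [3.141, 0.0, 1.407]
wrist_force: [-1.0, -0.5, -1.2]
width: 0.0938
finger_force: 0.0
```

```bash
python3 -c "
from bench import *
print(close_job())"
```

```text
the job is handed in; nothing more can be done
None
```

The first driver I rocked, at the right-hand (−y) end of the rack, was the loose one, so I never rocked the other three; it now stands blade down in the red cup, the others are still in their pockets, and the job was handed in at about 17 s with no verdict returned.

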